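# Level the corner rack's base tier with a spirit level and its screw foot

## Task

The base tier of the corner rack stands low at its screw foot. Stand the spirit level upright on the tier's deck along the side that runs to the screw foot, press it down to seat it and let go of it; then turn the knob of the screw foot until the bubble rests in the middle, between the two lines of the vial. Last, press the level firmly down on the deck again and finish while still pressing it, with the bubble still between the lines; leave the pot, cup and squeezer where they are.

Things in the scene. Friction and masses are not known exactly. Their poses are not given: they have to be found in the camera images.
- tier: Rack's base tier, white steel: five-sided deck, top 100 mm above the worktop, on 3 legs. Origin: on the worktop under the leg at the right-angled corner. -y runs along the wall side to the screw foot, -x along the other, z up. Deck: x +20 to -110 mm over y +20 to -270; x to -270 near y = 0. The legs at y = 0 have fixed feet: it tilts about their line, starting 4 to 8 mrad low at the screw foot.
- seat (a point): Point on the deck's upper face at tier x = -70, y = -110 mm: a good place for the middle of the level, which lies along y here (axes as the tier's). Clear but for 26 mm high thin back rails on the wall sides (tier x = 15 mm for y -30 to -180; y = 15 mm) and spigots 14 mm wide, 12 mm high over the legs (tier 0,0; -250,0; 0,-250 mm).
- foot_screw: Screw foot: upright threaded rod, pad on the worktop, black fluted knob on top, 38 mm across, 26 mm high. Origin: on its axis at knob mid-height, 129 mm above the worktop, at tier x 0, y -310 mm; it does not rise. Clockwise from above raises this corner of the tier 5 mm a turn. Turns at about 0.06 N m, no end stop in reach, stays where left. Nothing within 80 mm of it is higher than 112 mm.
- level: Spirit level: aluminium bar 200 mm long (x), 26 mm wide (y), 50 mm high (z) with black ends and a yellow-green vial in a window in the middle of its top. About 0.4 kg. Origin: middle of its underside; z up when it stands on its base. It starts standing upright on the worktop.
- vial (a point): Middle of the level's upper face, over the middle of the vial, 50 mm above its underside. Axes as the level's.
- bubble (a joint): Where the bubble (pale, 15 mm long) stands along the level's x axis, in m: 0 in the middle, positive towards the level's +x end, at most 0.020 either way. The two dark lines leave it 2.5 mm to either side. It runs to the higher end, 2 mm per mrad of slope (with the level along tier y: about 5.1 mm per radian of knob, towards the screw foot as that is raised) and settles in 1.5 s.
- saffron_pot: Bystander: white ceramic pot with lid, 72 mm wide, 86 mm high. Origin under its centre.
- measuring_cup: Bystander: steel measuring cup, 80 mm wide, 65 mm high, with a handle. Origin under its centre.
- squeezer: Bystander: chrome lemon squeezer, bowl 72 mm wide, 46 mm high, handles reaching 200 mm to -x. Origin under the bowl's centre.
Things that resemble listed ones, but are neither listed nor needed, are in the scene too. Several things have the shape of the level; the one meant has the colours described above.

How it is judged:
On the way, in this order (a step that is already met when the one before it is completed fails the run):
1. the level stands upright on the deck, along the side that runs to the screw foot, and is pressed down on it by the fingers (angle between the x axis of level and the y axis of tier, either way round below 0.14 rad and angle between level's own z axis and vertical below 0.06 rad and contact force between level and tier above 6 N and contact force between level and the fingers above 2 N), for 0.1 s.
2. with the level let go on the deck, the bubble rests between the lines and the tier is level (value of joint bubble between -0.0025 and 0.0025 m and angle between tier's own z axis and vertical below 0.0017 rad and angle between the x axis of level and the y axis of tier, either way round below 0.14 rad and angle between level's own z axis and vertical below 0.06 rad and contact force between level and tier above 1.5 N and contact force between level and the fingers below 0.2 N), for 0.5 s.
At the end, for the whole second after the job is handed in: The fingers still press the level upright on the deck (more than 6 N between level and deck, its own weight of about 4 N included), along the side to the screw foot within 8 degrees, at rest, with the bubble within 2.5 mm of the middle and the tier itself level within 1.7 mrad (all of step 1 and value of joint bubble between -0.0025 and 0.0025 m and angle between tier's own z axis and vertical below 0.0017 rad and linear speed of level below 0.01 m/s); the arm keeps its last pose, push and grip.
It fails at once if a bystander is moved by more than 20 mm (distance of any of saffron_pot, measuring_cup, squeezer from where it was at the start of the episode above 0.02 m).
It also fails if it takes over 72 s, if anything falls off the work surface, if the arm or the gripper's body presses on something with over 40 N, if the wrist force passes 120 N, or if a joint passes its speed limit or range.

## Robot

A 6-joint arm with a two-finger parallel gripper is mounted at the origin on the work surface. World frame = base frame: x ahead of the robot, y to its left, z up, the work surface at z = 0. Lengths are in m, angles in rad, forces in N, time in s.
With the tool pointing down it reaches from about 0.35 to 0.85 m from the base axis. Payload 8.1 kg.
Tool frame: the origin (TCP) lies at the very end of the fingers, on their centre line; the grasp point (between the pads) lies 19 mm behind it; z points along the fingers, y is the line along which they close (so a half turn about z gives the same grasp; the last joint's range is limited). The gripper opens to 93 mm and grips with 3 to 60 N. Pads are 15 mm wide; open, the fingers measure 128 mm over their backs; the gripper's body (75 mm by 188 mm) begins 65 mm behind the grasp point.
Start: joints at [1.146, 0.13, 1.488, -0, 1.523, -0.085], TCP at [0.2, 0.566, 0.219] pointing down, gripper open.
Joint ranges: [-2.96, 2.96], [-0.89, 2.26], [0.02, 2.5], [-1.34, 4.48], [0, 2.73], [-2.66, 2.66]. Speed limits (rad/s): [2.39, 2.39, 2.79, 3.14, 3.14, 3.14].

## Interface

Orientations are given as a rotation vector (axis times angle).
In Python, from bench import * gives the robot as it stands.
- The arm moves only by the shell command python3 -m crank 'ROWS'. ROWS is text: rows parted by semicolons, each of 5 numbers parted by spaces: the shift along the world's x, y, z in cm, then the turn about the world's z in degrees, then the opening, from 0 (shut) to 1 (fully open). In form: x y z spin claw; .... A call has exactly 8 rows; each row shifts and turns the commanded pose from where the row before left it; what a row does not reach is not made up. A row lasts 1/10 s, in which the tool goes at most 50 mm and 8.59 degrees, less where a joint would pass 70% of its speed; a pose out of reach is approached as far as the arm can. A call is refused whole if a number of a shift passes 5 or a number of a turn 8.59, either way. A call with a gripper value outside its range is refused whole. The fingers move at their own pace and stop on an object; the grip force is fixed at half the most. Time passes only in rows, so rows that do not move let the fingers close, or fill a call up. It gives the time, the measured TCP pose, the force, the opening and the grip force at its end, in the units of the state.
- read_state(): the state, without advancing time (a new reading comes with each control period).
- read_camera(name): name is "side" or "top" or "wrist"; returns a dict with "color" (384x512x3 uint8, red, green, blue), "fx", "fy", "cx", "cy" (pixels), "cam_to_world" (4x4, takes a point from camera to world coordinates); the wrist camera has in their place "tool_from_camera" (4x4, takes a point from camera to tool coordinates, whose origin is the TCP and whose axes are the flange's). Camera axes: x right, y down, z forward; pixel columns grow to the right and rows downward; lengths in m; the calibration is good to about 2 mm. A picture is of the moment at which its call begins: read the wrist's pose just before it. There is no depth.
- job_done(): hands the job in; it is judged then, once.
Trained networks look in a picture, given as the dict that the camera call returned (one of the last four; its "shot" number tells which), for a name from the list of things; names that differ only in an ending like _2 or _b are one class to them, and where a whole thing is asked for, a point or a joint stands for the part that bears it (a point fixed in the world has none). Each returns a list of dicts, best first, with "score" (0 to 1); they miss things now and then, are a little off and sometimes report something else, mostly with a low value. They report only what shows in the picture. A call takes as long as a camera call. They do not tell look-alikes from the thing itself.
- masks_of(picture, query): "mask" (384x512 bool, what is visible of it) and "box" ([left, top, right, bottom] in pixels, round what is visible of it).
The state is a dict: "time_s": time; "joint_positions": joint angles; "qvel": joint speeds; "effort": joint torques, N m; "tool_pos": TCP position; "tcp_rot": TCP orientation; "ft_force": force on the tool from outside, world axes, zero at the start; "torque": the same for the moment, N m; "grip_width": opening from 0.0 (shut) to 1.0 (fully open); "gripper_force": force on a finger pad.
Only numpy, scipy, OpenCV 4.12 (cv2) and the standard library are available. Lean on these libraries where they do the work, as an engineer would, in place of code of your own. Each camera call takes 0.05 s, during which the arm holds its last target. There are 200 camera calls.

## Working session

There is one attempt and no reset: what is moved stays moved. The work goes in short steps, Python scripts to look and compute and a shell command to move; the robot and the scene stay as the last step left them, time stands still between calls to the robot, and variables do not carry over. Pictures are saved under pics/ and viewed, at most 10 in all, crops included, and the job is handed in when it is done.

```bash
mkdir -p pics; ls; cat > h.py <<'E'
from bench import *
import numpy as np, cv2
from scipy.spatial.transform import Rotation as R
def T(p):
    if "cam_to_world" in p: return np.array(p["cam_to_world"])
    s=p["state"]; M=np.eye(4); M[:3,:3]=R.from_rotvec(s["tcp_rot"]).as_matrix(); M[:3,3]=s["tool_pos"]
    return M@np.array(p["tool_from_camera"])
def cam(n):
    s=read_state(); p=read_camera(n); 
    return p,s
def Tc(p,s):
    if "cam_to_world" in p: return np.array(p["cam_to_world"])
    M=np.eye(4); M[:3,:3]=R.from_rotvec(s["tcp_rot"]).as_matrix(); M[:3,3]=s["tool_pos"]
    return M@np.array(p["tool_from_camera"])
def px2w(p,s,u,v,z):
    M=Tc(p,s); d=M[:3,:3]@np.array([(u-p["cx"])/p["fx"],(v-p["cy"])/p["fy"],1.]); o=M[:3,3]
    return o+d*(z-o[2])/d[2]
def w2px(p,s,X):
    M=np.linalg.inv(Tc(p,s)); c=M[:3,:3]@np.asarray(X,float)+M[:3,3]
    return c[0]/c[2]*p["fx"]+p["cx"],c[1]/c[2]*p["fy"]+p["cy"]
def save(n,im,sc=1):
    cv2.imwrite("pics/"+n,cv2.resize(cv2.cvtColor(im,cv2.COLOR_RGB2BGR),None,fx=sc,fy=sc,interpolation=cv2.INTER_CUBIC))
E
python3 - <<'E'
from h import *
ims=[]
for n in ["top","side"]:
    p,s=cam(n); print(n,np.round(Tc(p,s),3).tolist(),p["fx"],p["cx"],p["cy"])
    save(n+"0.png",p["color"],1.5)
    for q in ["tier","foot_screw","level","saffron_pot","measuring_cup","squeezer"]:
        for r in masks_of(p,q)[:4]:
            m=r["mask"]; ys,xs=np.nonzero(m); print(q,round(r["score"],2),np.round(r["box"]),xs.mean().round(),ys.mean().round(),p["color"][m].mean(0).round())
E
```

```text
pics
top [[0.017, -0.99, 0.142, 0.286], [-1.0, -0.017, 0.001, -0.081], [0.002, -0.142, -0.99, 1.502], [0.0, 0.0, 0.0, 1.0]] 378.29605810572497 257.6981026943941 195.40582893439841
tier 0.69 [177. 150. 274. 231.] 217.0 186.0 [212. 214. 205.]
foot_screw 0.64 [267. 154. 279. 172.] 272.0 163.0 [63. 63. 61.]
level 0.87 [328. 171. 354. 224.] 339.0 199.0 [175. 184. 170.]
level 0.69 [350. 237. 393. 272.] 371.0 254.0 [204. 125.  51.]
level 0.58 [362. 165. 416. 181.] 389.0 174.0 [204. 124.  51.]
saffron_pot 0.57 [278. 217. 296. 233.] 286.0 225.0 [217. 215. 205.]
measuring_cup 0.85 [109. 184. 136. 214.] 121.0 197.0 [109. 111. 107.]
measuring_cup 0.31 [265. 156. 279. 173.] 272.0 163.0 [71. 72. 69.]
squeezer 0.55 [ 99. 150. 157. 164.] 132.0 158.0 [135. 137. 132.]
side [[0.871, -0.299, 0.391, 0.013], [-0.492, -0.554, 0.672, -0.868], [0.016, -0.777, -0.629, 0.819], [0.0, 0.0, 0.0, 1.0]] 393.5865508100398 243.60612779708305 196.9882707987217
tier 0.95 [178. 137. 302. 196.] 236.0 167.0 [223. 223. 220.]
foot_screw 0.83 [283. 175. 302. 216.] 294.0 194.0 [63. 62. 63.]
level 0.94 [258. 315. 281. 382.] 269.0 350.0 [231. 164.  74.]
level 0.62 [276. 271. 352. 295.] 313.0 282.0 [184. 188. 186.]
saffron_pot 0.9 [223. 223. 250. 258.] 236.0 242.0 [218. 213. 208.]
measuring_cup 0.83 [164. 120. 196. 146.] 181.0 132.0 [140. 139. 139.]
squeezer 0.64 [204. 110. 235. 140.] 219.0 127.0 [163. 162. 162.]
```

View pics/top0.png

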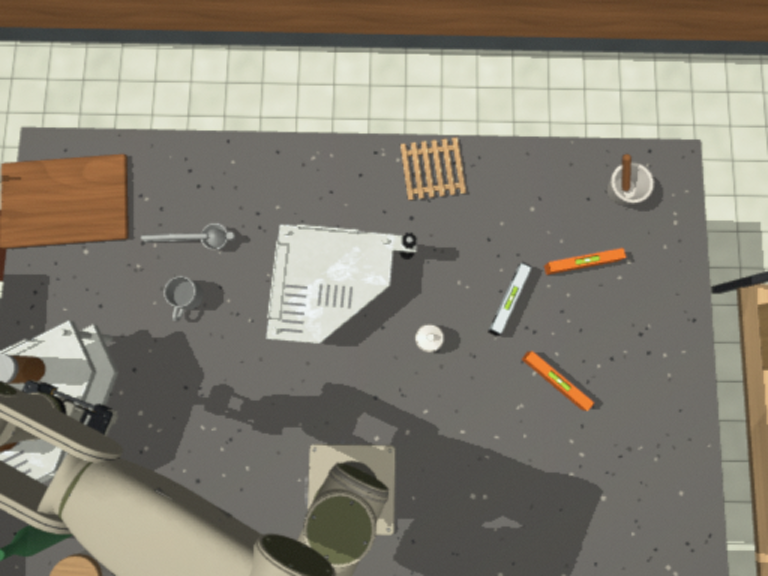

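View pics/side0.png

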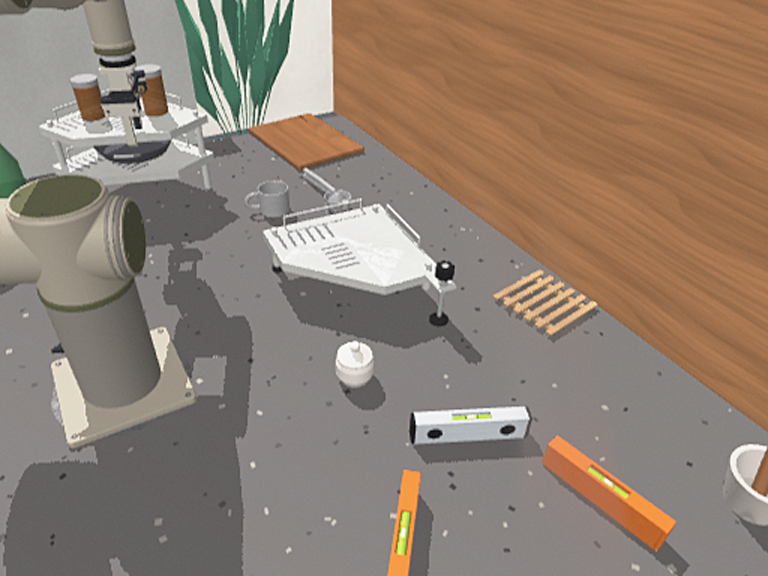

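Candidates for the level: aluminium bar at top-picture native (340,199), orange bars at (371,254) and (389,174). The description (aluminium, black ends) picks the first. Next I check it with a close crop and measure the tier.

```bash
python3 - <<'E'
from h import *
p,s=cam("top"); c=p["color"]
a=cv2.resize(c[140:235,170:290],None,fx=4,fy=4,interpolation=cv2.INTER_CUBIC)
b=cv2.resize(c[160:235,320:360],None,fx=5,fy=5,interpolation=cv2.INTER_CUBIC)[:375]
o=np.zeros((380,690,3),np.uint8); o[:380,:480]=a; o[:375,485:685]=b; save("crop.png",o)
m=masks_of(p,"level")
for r in m:
    if abs(r["box"][0]-328)<6:
        pts=np.argwhere(r["mask"])[:,::-1].astype(np.float32); 
        W=np.array([px2w(p,s,u,v,.05)[:2] for u,v in pts],np.float32)
        print("level",cv2.minAreaRect(W))
for q,z in (("saffron_pot",.05),("squeezer",.03),("measuring_cup",.05),("foot_screw",.14)):
    r=masks_of(p,q)[0]; x=r["box"]; print(q,px2w(p,s,(x[0]+x[2])/2,(x[1]+x[3])/2,z))
p2,s2=cam("side")
r=masks_of(p2,"level")
for i in r: print(i["box"])
r=masks_of(p2,"foot_screw")[0];print(r["box"])
print("knob side", px2w(p2,s2,445/1.5,271/1.5,.129))
print("knob top", px2w(p,s,409/1.5,240/1.5,.142))
E
```

```text
level ((0.4876568913459778, -0.397036612033844), (0.034326374530792236, 0.2068275362253189), 63.29129409790039)
saffron_pot [ 0.38475714 -0.1886557   0.05      ]
squeezer [0.63861788 0.44852014 0.03      ]
measuring_cup [0.47165318 0.43961364 0.05      ]Traceback (most recent call last):
  File "<stdin>", line 13, in <module>
IndexError: list index out of range
```

View pics/crop.png

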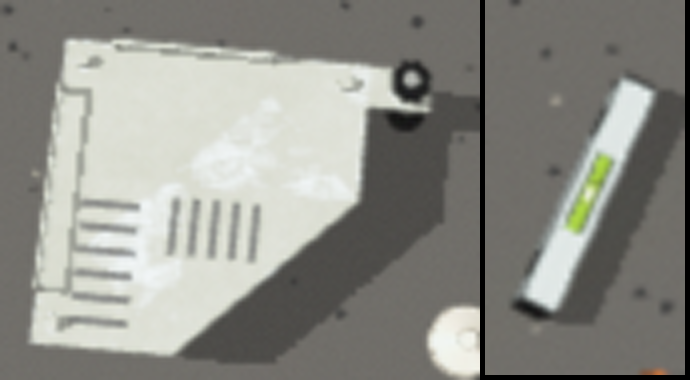

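The crop confirms an aluminium bar with black ends and a vial. In crop pixels the spigots are at (93,61), (348,82) and (65,323), and the knob is at (410,80).

```bash
python3 - <<'E'
from h import *
p,s=cam("top")
W=[px2w(p,s,170+u/4-.4,140+v/4-.4,z)[:2] for u,v,z in ((93,61,.108),(348,82,.106),(65,323,.108),(410,80,.142))]
L=np.array([[0,0],[0,-.25],[-.25,0],[0,-.31]]); W=np.array(W); print(W.round(4))
lc,wc=L.mean(0),W.mean(0); H=(L-lc).T@(W-wc); U,S,V=np.linalg.svd(H); Rm=(U@V).T; t=wc-Rm@lc
print("yaw deg",np.degrees(np.arctan2(Rm[1,0],Rm[0,0])),"t",t,"res",(W-(L@Rm.T+t)).round(4))
print("seat",Rm@[-.07,-.11]+t,"knob",Rm@[0,-.31]+t)
hsv=cv2.cvtColor(p["color"],cv2.COLOR_RGB2HSV)
m=(hsv[...,1]>120)&(hsv[...,0]>28)&(hsv[...,0]<50); m[:,:325]=0;m[:,357:]=0;m[:165]=0;m[230:]=0
q=np.argwhere(m)[:,::-1].astype(float);print(len(q))
w=np.array([px2w(p,s,u,v,.05)[:2] for u,v in q]);print("vial",w.mean(0)); 
e,v=np.linalg.eigh(np.cov(w.T));print(np.degrees(np.arctan2(v[1,1],v[0,1])),cv2.minAreaRect(w.astype(np.float32)))
st=read_state();print(st["tool_pos"],st["tcp_rot"],st["time_s"],st["grip_width"])
print(R.from_rotvec(st["tcp_rot"]).as_matrix().round(3))
E
```

```text
[[ 0.6377  0.1681]
 [ 0.6221 -0.0731]
 [ 0.3896  0.1837]
 [ 0.6163 -0.1304]]
yaw deg -3.368154553776578 t [0.63705562 0.17316064] res [[ 0.0007 -0.005 ]
 [-0.0003  0.0033]
 [ 0.0022 -0.0042]
 [-0.0025  0.0059]]
seat [0.56071387 0.06746326] knob [ 0.61884265 -0.13630388]
29
vial [ 0.49031569 -0.40035884]
154.83153691852837 ((0.4901311993598938, -0.40024104714393616), (0.008590208366513252, 0.06017181649804115), 65.27692413330078)
[0.19994757 0.56571023 0.21866383] [-5.31177020e-01 -3.09634965e+00 -3.58782150e-05] 1.05 0.9990257388545769
[[-0.943  0.333 -0.   ]
 [ 0.333  0.943  0.   ]
 [ 0.     0.    -1.   ]]
```

```bash
python3 -m crank '0 0 5 0 1;0 0 5 0 1;3.2 -3.8 0 0 1;3.2 -3.8 0 0 1;3.2 -3.8 0 0 1;3.2 -3.8 0 0 1;3.2 -3.8 0 0 1;3.2 -3.8 0 0 1'
python3 -m crank '3.2 -3.8 0 0 1;3.2 -3.8 0 -3 1;0 -5 0 -3 1;0 -5 0 0 1;0 -5 0 0 1;0 -5 0 0 1;0 -5 0 0 1;0 -5 0 0 1'
```

```text
time_s: 1.85
tool_pos: [0.3929, 0.3361, 0.3189]
tcp_rot: [0.531, 3.096, 0.001]
ft_force: [0.7, 0.1, 0.5]
grip_width: 1.002
gripper_force: 0.0
time_s: 2.65
tool_pos: [0.4556, -0.0402, 0.319]
tcp_rot: [0.692, 3.063, 0.0]
ft_force: [1.7, 0.1, 0.3]
grip_width: 1.001
gripper_force: 0.0
```

```bash
python3 -m crank '.5 -4.9 0 0 1;.5 -4.9 0 0 1;.5 -4.9 0 0 1;.5 -4.9 0 0 1;.5 -4.9 0 0 1;.5 -4.9 0 0 1;.4 -4.5 0 0 1;0 -2 0 0 1'
cat >> h.py <<'E'
def vial(p,s,z=.05,near=None,rad=60):
    hsv=cv2.cvtColor(p["color"],cv2.COLOR_RGB2HSV)
    m=((hsv[...,1]>110)&(hsv[...,0]>26)&(hsv[...,0]<52)&(hsv[...,2]>90)).astype(np.uint8)
    n,l,st,ce=cv2.connectedComponentsWithStats(cv2.morphologyEx(m,cv2.MORPH_CLOSE,np.ones((5,5))))
    out=[]
    for i in range(1,n):
        if st[i,4]<40: continue
        pts=np.argwhere(l==i)[:,::-1]; w=np.array([px2w(p,s,u,v,z)[:2] for u,v in pts],np.float32)
        (c,sz,a)=cv2.minAreaRect(w); a=a if sz[0]>sz[1] else a+90
        out.append((st[i,:4].tolist(),np.round(c,4).tolist(),np.round(sz,4).tolist(),round(a%180,1)))
    return out
E
python3 - <<'E'
from h import *
p,s=cam("wrist"); save("w1.png",p["color"])
print(s["tool_pos"],s["tcp_rot"],R.from_rotvec(s["tcp_rot"]).as_matrix().round(3).tolist())
for o in vial(p,s): print(o)
for r in masks_of(p,"level"):
    w=np.array([px2w(p,s,u,v,.05)[:2] for v,u in np.argwhere(r["mask"])],np.float32)
    print(r["score"],r["box"],p["color"][r["mask"]].mean(0),cv2.minAreaRect(w))
E
```

```text
time_s: 3.45
tool_pos: [0.4891, -0.4009, 0.3175]
tcp_rot: [-0.696, -3.062, 0.0]
ft_force: [0.1, 0.3, -0.9]
grip_width: 1.001
gripper_force: 0.0
[ 0.48913222 -0.4009348   0.31745568] [-6.96431816e-01 -3.06227559e+00  2.47118188e-04] [[-0.902, 0.432, -0.001], [0.432, 0.902, 0.0], [0.001, -0.0, -1.0]]
([95, 59, 45, 20], [0.283, -0.5222], [0.0635, 0.0125], 50.4)
([251, 142, 8, 41], [0.4912, -0.4031], [0.0111, 0.063], 154.5)
([178, 254, 14, 9], [0.5905, -0.5832], [0.0116, 0.0225], 102.5)
0.94 [49.2, 41.0, 196.4, 92.2] [233.583895   155.28378858  47.95211068] ((0.2863842844963074, -0.515665590763092), (0.2106899470090866, 0.0273196529597044), 50.2501335144043)
0.87 [244.7, 94.2, 262.4, 220.8] [221.64614662 227.47791353 205.98731203] ((0.4907001554965973, -0.4014151096343994), (0.027184028178453445, 0.19765502214431763), 64.76945495605469)
0.85 [170.8, 218.7, 229.2, 263.5] [219.31163194 125.06423611  32.44357639] ((0.5782089829444885, -0.5444628000259399), (0.03703832998871803, 0.11490358412265778), 10.592184066772461)
```

View pics/w1.png

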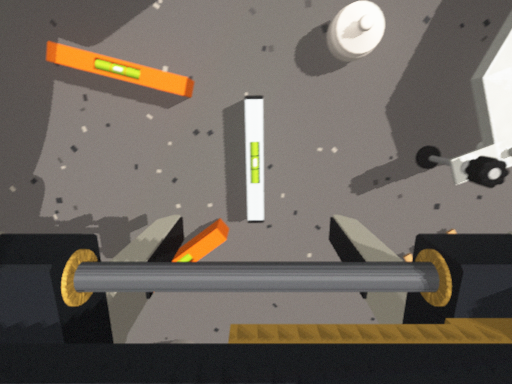

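The wrist picture shows the aluminium level at (254,160) between the fingers, with its axis aligned to them. Now I go down and grip it.

```bash
python3 -m crank '.2 -.1 -5 0 1;0 0 -5 0 1;0 0 -5 0 1;0 0 -5 0 1;0 0 -4 0 1;0 0 -3 0 1;0 0 -2.5 0 1;0 0 0 0 1'
python3 -m crank '0 0 0 0 0;0 0 0 0 0;0 0 0 0 0;0 0 0 0 0;0 0 0 0 0;0 0 0 0 0;0 0 0 0 0;0 0 0 0 0'
```

```text
time_s: 4.35
tool_pos: [0.4896, -0.3947, 0.0193]
tcp_rot: [-0.69, -3.058, -0.007]
ft_force: [0.1, 1.1, 0.3]
grip_width: 0.998
gripper_force: 0.0
time_s: 5.15
tool_pos: [0.4918, -0.3985, 0.0237]
tcp_rot: [-0.692, -3.064, 0.0]
ft_force: [-2.3, -3.3, 2.0]
grip_width: 0.363
gripper_force: 1.6
```

```bash
python3 -m crank '0 0 0 0 0;0 0 0 0 0;0 0 0 0 0;0 0 0 0 0;0 0 0 0 0;0 0 0 0 0;0 0 2 0 0;0 0 3 0 0'
```

```text
time_s: 5.95
tool_pos: [0.4898, -0.3951, 0.0699]
tcp_rot: [-0.691, -3.058, -0.009]
ft_force: [-0.4, -0.4, -4.8]
grip_width: 0.279
gripper_force: 29.9
```

```bash
python3 -m crank '0 0 5 0 0;0 0 5 -4 0;0 0 5 -8 0;.7 4 2 -8 0;.7 4.5 0 -8 0;.7 4.5 0 -8 0;.7 4.5 0 -8 0;.7 4.5 0 -8 0'
python3 -m crank '.7 4.5 0 -8 0;.7 4.5 0 -8 0;.7 4.5 0 0 0;.7 4.5 0 0 0;.7 4.5 0 0 0;.5 2.5 0 0 0;0 0 0 0 0;0 0 0 0 0'
python3 - <<'E'
from h import *
s=read_state();print(s["tool_pos"],R.from_rotvec(s["tcp_rot"]).as_matrix().round(3).tolist(),s["ft_force"])
E
```

```text
time_s: 6.75
tool_pos: [0.5262, -0.1753, 0.2421]
tcp_rot: [-1.97, -2.443, -0.001]
ft_force: [0.5, -0.3, -4.2]
grip_width: 0.28
gripper_force: 29.9
time_s: 7.55
tool_pos: [0.5659, 0.0722, 0.2422]
tcp_rot: [-2.282, -2.156, 0.003]
ft_force: [0.2, 0.0, -5.3]
grip_width: 0.274
gripper_force: 29.9
[0.5658813  0.07222049 0.24218789] [[0.057, 0.998, -0.003], [0.998, -0.057, 0.0], [0.0, -0.003, -1.0]] [ 1.63716126e-01  2.10162228e-03 -5.26168396e+00]
```

```bash
python3 -m crank '-.5 -.5 -3 0 0;0 0 -3 0 0;0 0 -2.5 0 0;0 0 -1.5 0 0;0 0 -.8 0 0;0 0 -.4 0 0;0 0 0 0 0;0 0 0 0 0'
python3 -m crank '0 0 -.3 0 0;0 0 -.2 0 0;0 0 -.1 0 0;0 0 -.1 0 0;0 0 -.1 0 0;0 0 0 0 0;0 0 0 0 0;0 0 0 0 0'
```

```text
time_s: 8.35
tool_pos: [0.5628, 0.0662, 0.1331]
tcp_rot: [2.285, 2.154, 0.002]
ft_force: [0.5, -0.3, -4.3]
grip_width: 0.279
gripper_force: 29.9
time_s: 9.15
tool_pos: [0.5619, 0.0662, 0.1238]
tcp_rot: [2.286, 2.155, 0.0]
ft_force: [-0.5, -0.6, -3.5]
grip_width: 0.276
gripper_force: 29.9
```

```bash
python3 -m crank '0 0 -.1 0 0;0 0 0 0 0;0 0 -.1 0 0;0 0 0 0 0;0 0 0 0 0;0 0 0 0 0;0 0 0 0 0;0 0 0 0 0'
python3 -m crank '0 0 -.1 0 0;0 0 0 0 0;0 0 0 0 0;0 0 0 0 0;0 0 0 0 0;0 0 0 0 0;0 0 0 0 0;0 0 0 0 0'
```

```text
time_s: 9.95
tool_pos: [0.5621, 0.0661, 0.1232]
tcp_rot: [2.286, 2.155, 0.001]
ft_force: [-7.1, -1.4, 9.7]
grip_width: 0.277
gripper_force: 30.0
time_s: 10.75
tool_pos: [0.5621, 0.0661, 0.1232]
tcp_rot: [2.285, 2.155, 0.001]
ft_force: [-10.0, -1.2, 15.6]
grip_width: 0.277
gripper_force: 30.0
```

```bash
python3 -m crank '0 0 .2 0 0;0 0 0 0 .6;0 0 0 0 1;0 0 0 0 1;0 0 0 0 1;0 0 0 0 1;0 0 0 0 1;0 0 0 0 1'
python3 -m crank '0 0 1 0 1;0 0 3 0 1;0 0 4 0 1;0 0 4 0 1;.5 -4 3 0 1;1 -4.5 0 0 1;1 -4.5 0 0 1;.7 -4.5 0 0 1'
python3 - <<'E'
from h import *
p,s=cam("wrist"); save("w2.png",p["color"],1.5)
print(s["tool_pos"],s["grip_width"],s["joint_positions"])
for o in vial(p,s,.15): print(o)
for r in masks_of(p,"foot_screw")[:2]: x=r["box"];print(r["score"],x,px2w(p,s,(x[0]+x[2])/2,(x[1]+x[3])/2,.129))
E
```

```text
time_s: 11.55
tool_pos: [0.5619, 0.0662, 0.1226]
tcp_rot: [-2.286, -2.155, 0.0]
ft_force: [-0.3, 0.2, -0.1]
grip_width: 0.825
gripper_force: 0.0
time_s: 12.35
tool_pos: [0.5944, -0.1102, 0.2741]
tcp_rot: [2.284, 2.155, 0.002]
ft_force: [0.4, 0.6, 0.4]
grip_width: 1.004
gripper_force: 0.0
[ 0.59440591 -0.1102402   0.27407611] 1.0040313669676386 [-2.68196390e-01  1.24324088e-01  1.39459081e+00  3.73770491e-05
  1.62069276e+00 -2.09825180e-01]
([204, 0, 16, 37], [0.5644, 0.0486], [0.0297, 0.0126], 86.9)
0.75 [261.6, 179.4, 293.9, 214.5] [ 0.61992866 -0.1329916   0.129     ]
0.73 [195.5, 0.0, 232.9, 110.3] [0.56113817 0.02143614 0.129     ]
```

View pics/w2.png

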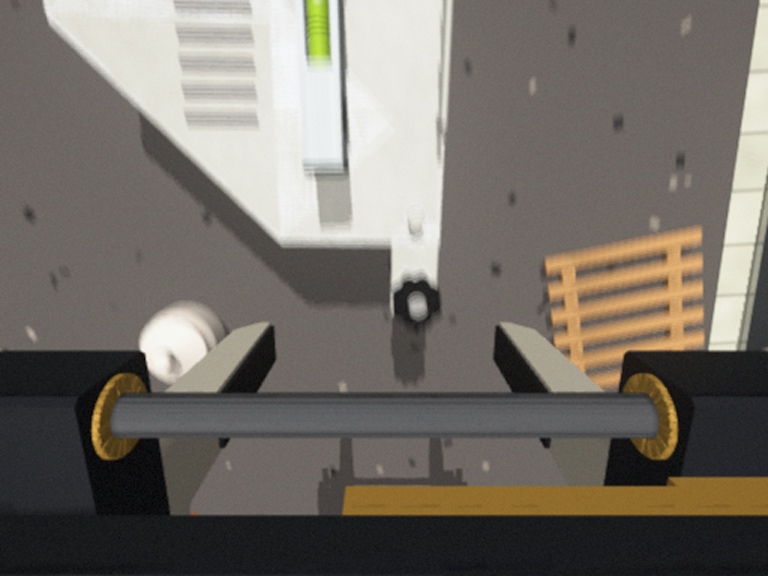

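The level stands along the side and the knob is at native (277,200). I back up 6 cm to see the whole vial and the knob together.

```bash
python3 -m crank '-.5 3 0 0 1;-.5 3 0 0 1;0 0 0 0 1;0 0 0 0 1;0 0 0 0 1;0 0 0 0 1;0 0 0 0 1;0 0 0 0 1'
python3 - <<'E'
from h import *
p,s=cam("wrist")
print(s["tool_pos"],s["grip_width"])
for o in vial(p,s,.15):
    print(o); x,y,w,h=o[0]
    if 180<x<320: save("v1.png",p["color"][max(0,y-15):y+h+15,max(0,x-15):x+w+15],8 if h<60 else 5)
for r in masks_of(p,"foot_screw")[:2]: x=r["box"];print(r["score"],x,px2w(p,s,(x[0]+x[2])/2,(x[1]+x[3])/2,.129))
E
```

```text
time_s: 13.25
tool_pos: [0.5839, -0.0491, 0.2724]
tcp_rot: [-2.287, -2.154, 0.0]
ft_force: [0.3, -0.3, -0.1]
grip_width: 1.002
gripper_force: 0.0
[ 0.58387272 -0.04907111  0.27244004] 1.0023191847722936
([220, 31, 15, 73], [0.5645, 0.0662], [0.064, 0.0129], 87.0)
0.72 [270.6, 210.4, 308.1, 261.3] [ 0.62081221 -0.12045253  0.129     ]
```

View pics/v1.png

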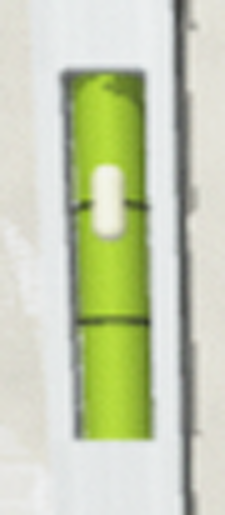

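The bubble sits about 10.9 mm off towards tier +y: crop row 200, with the lines at 205 and 321. That calls for about 122° clockwise. Next I fit the knob centre.

```bash
cat >> h.py <<'E'
from scipy.optimize import least_squares
def knobfit(p,s,box):
    a=np.linspace(0,2*np.pi,36)
    def f(c):
        P=np.array([w2px(p,s,(c[0]+.019*np.cos(t),c[1]+.019*np.sin(t),z)) for z in (.116,.142) for t in a])
        return np.r_[P.min(0),P.max(0)]-np.array(box)
    r=least_squares(f,[.62,-.133],x_scale=.01,diff_step=1e-4); return r.x,r.fun.round(1)
def bubble(p,s,name=None):
    o=max([o for o in vial(p,s,.15)],key=lambda o:(o[0][2]*o[0][3] if np.hypot(o[1][0]-.563,o[1][1]-.066)<.03 else 0))
    c=np.array(o[1]); a=np.radians(o[3]); ax=np.array([np.cos(a),np.sin(a)]); ax=ax*np.sign(ax[1])
    t=np.arange(-.034,.034,.00025); g=p["color"].astype(np.float32)
    pr=[]
    for lat in (-.003,-.0015,0,.0015,.003):
        uv=np.array([w2px(p,s,(*(c+ax*k+lat*np.array([ax[1],-ax[0]])),.148)) for k in t],np.float32)
        pr.append(cv2.remap(g,uv[:,0][None],uv[:,1][None],cv2.INTER_LINEAR)[0])
    pr=np.mean(pr,0); b=pr[:,2]; inn=np.abs(t)<.027
    m=(b>(b[inn].max()+np.median(b[inn]))/2)&inn
    return o,1000*t[m].mean(),m.sum()*.25,pr[:,1],t
E
python3 - <<'E'
from h import *
p,s=cam("wrist")
r=masks_of(p,"foot_screw")[0];print(r["box"],knobfit(p,s,r["box"]))
o,b,l,g,t=bubble(p,s);print(o,b,l)
i=[k for k in range(2,len(t)-2) if g[k]==g[k-2:k+3].min() and abs(t[k])<.027];print([(round(t[k]*1000,1),int(g[k])) for k in i], int(np.median(g)))
E
```

```text
[268.5, 205.1, 307.2, 264.5] (array([ 0.61841845, -0.11820778]), array([  2.3,  10.5,  -2.1, -10.4]))
([220, 31, 15, 73], [0.5645, 0.0664], [0.064, 0.0129], 87.0) 11.000000000000037 12.25
[(np.float64(-26.0), 205), (np.float64(-22.5), 205), (np.float64(-21.2), 206), (np.float64(-19.5), 206), (np.float64(-18.0), 206), (np.float64(-16.0), 206), (np.float64(-14.5), 206), (np.float64(-10.5), 111), (np.float64(-7.7), 205), (np.float64(-4.2), 205), (np.float64(-2.2), 205), (np.float64(0.5), 205), (np.float64(4.8), 188), (np.float64(10.8), 202), (np.float64(12.8), 218), (np.float64(18.5), 205), (np.float64(20.5), 205), (np.float64(22.3), 204), (np.float64(24.0), 205), (np.float64(26.5), 204)] 206
```

```bash
python3 -m crank '1.5 -4 0 0 1;2 -4.5 0 0 1;0 0 0 0 1;0 0 0 0 1;0 0 0 0 1;0 0 0 0 1;0 0 0 0 1;0 0 0 0 1'
python3 - <<'E'
from h import *
p,s=cam("wrist"); print(s["tool_pos"])
r=masks_of(p,"foot_screw")[0];print(r["box"],knobfit(p,s,r["box"]))
bx=np.array(r["box"],int); c=p["color"][120:230,220:340]; save("k1.png",c,5)
M=Tc(p,s);print(M[:3,3])
k=(p["color"].max(2)<75); sub=np.zeros_like(k); sub[bx[1]-3:bx[3]+3,bx[0]-3:bx[2]+3]=k[bx[1]-3:bx[3]+3,bx[0]-3:bx[2]+3]
ys,xs=np.nonzero(sub);print(xs.min(),xs.max(),ys.min(),ys.max())
E
```

```text
time_s: 14.25
tool_pos: [0.6189, -0.1329, 0.273]
tcp_rot: [2.285, 2.156, 0.001]
ft_force: [0.8, -0.7, 0.2]
grip_width: 1.0
gripper_force: 0.0
[ 0.6188641  -0.13285118  0.27299715]
[238.1, 162.9, 274.1, 195.8] (array([ 0.62048098, -0.13240463]), array([ 0.5, -2.5, -0.5,  2.4]))
[ 0.6242869  -0.06213221  0.43861251]
237 270 162 197
```

View pics/k1.png

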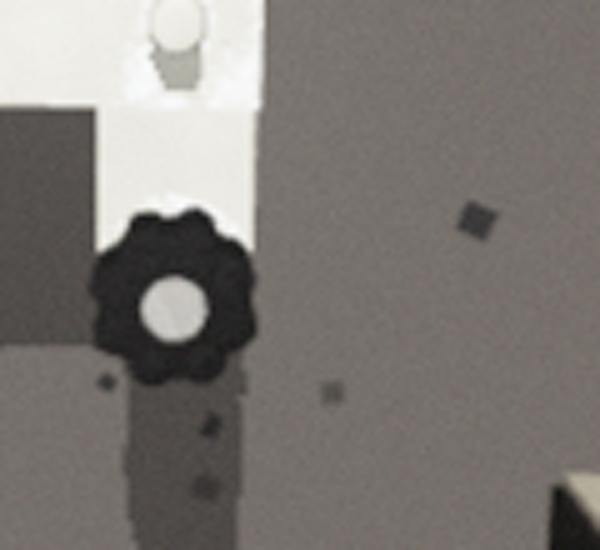

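The knob seen from above has 8 flutes and its cap centre at native (254.6,181.8).

```bash
python3 - <<'E'
from h import *
p,s=cam("wrist"); print(s["tool_pos"])
for z in (.142,.146): print(px2w(p,s,254.6-.4,181.8-.4,z))
a=s["joint_positions"];print(a)
E
```

```text
[ 0.61886251 -0.13314614  0.27281831]
[ 0.61838995 -0.13243521  0.142     ]
[ 0.61847032 -0.1314906   0.146     ]
[-2.92885483e-01  2.03933753e-01  1.30860869e+00 -1.48219398e-06
  1.62865132e+00 -2.34563717e-01]
```

```bash
python3 -m crank '0 .05 -4 8.5 1;0 0 -4 8.5 1;0 0 -3 8.5 1;0 0 -2 8.5 1;0 0 -1 8.5 1;0 0 -1 8.5 1;0 0 -.5 8.5 1;0 0 0 0 1'
python3 -m crank '0 0 0 0 .3;0 0 0 0 .3;0 0 0 0 .3;0 0 0 0 .3;0 0 0 0 .3;0 0 0 0 .3;0 0 0 0 .3;0 0 0 0 .3'
python3 -c "
from h import *
s=read_state();print(s['joint_positions'],s['torque'])"
```

```text
time_s: 15.2
tool_pos: [0.6181, -0.1328, 0.1164]
tcp_rot: [-0.911, -3.005, 0.0]
ft_force: [-0.6, -1.0, -0.2]
grip_width: 1.001
gripper_force: 0.0
time_s: 16.0
tool_pos: [0.6183, -0.134, 0.1175]
tcp_rot: [-0.916, -3.004, 0.002]
ft_force: [-4.0, -4.2, 1.0]
grip_width: 0.402
gripper_force: 30.0
[-0.29341835  0.28324985  1.50117787 -0.00161495  1.35787104 -1.27220256] [-0.77896895  0.61854354 -0.01775814]
```

```bash
python3 -m crank '0 0 0 -8 .3;0 0 0 -8 .3;0 0 0 -8 .3;0 0 0 -8 .3;0 0 0 -8 .3;0 0 0 -8 .3;0 0 0 -8 .3;0 0 0 -5 .3'
python3 -m crank '0 0 0 -8 .3;0 0 0 -8 .3;0 0 0 -8 .3;0 0 0 -8 .3;0 0 0 -8 .3;0 0 0 -8 .3;0 0 0 -8 .3;0 0 0 -5 .3'
python3 -c "
from h import *
s=read_state();print(s['joint_positions'],s['torque'])"
```

```text
time_s: 16.8
tool_pos: [0.617, -0.1346, 0.1175]
tcp_rot: [-2.32, -2.117, 0.006]
ft_force: [-10.3, -5.3, 5.9]
grip_width: 0.396
gripper_force: 30.0
time_s: 17.6
tool_pos: [0.6159, -0.1337, 0.1175]
tcp_rot: [-3.073, -0.647, 0.01]
ft_force: [-16.8, -1.3, 10.4]
grip_width: 0.402
gripper_force: 30.0
[-0.29387723  0.28220031  1.50254408 -0.00217261  1.3628829   0.86253246] [-0.27769961  2.90109588  0.08620438]
```

```bash
python3 -m crank '0 0 0 0 1;0 0 0 0 1;0 0 0 0 1;0 0 0 0 1;0 0 0 0 1;0 0 0 0 1;0 0 0 0 1;0 0 3 0 1'
python3 -m crank '0 0 4 8 1;0 0 4.5 8 1;0 0 4 8 1;-1 2 0 8 1;-1 2 0 8 1;-1.4 2 0 8 1;0 2.3 0 8 1;0 0 0 6 1'
python3 -m crank '0 0 0 0 1;0 0 0 0 1;0 0 0 0 1;0 0 0 0 1;0 0 0 0 1;0 0 0 0 1;0 0 0 0 1;0 0 0 0 1'
python3 - <<'E'
from h import *
p,s=cam("wrist"); print(s["tool_pos"],R.from_rotvec(s["tcp_rot"]).as_matrix().round(3)[:2,1])
o,b,l,g,t=bubble(p,s);print(o,b,l)
i=[k for k in range(2,len(t)-2) if g[k]==g[k-2:k+3].min() and abs(t[k])<.02 and g[k]<180];print([(round(t[k]*1000,1),int(g[k])) for k in i])
x,y,w,h=o[0]; save("v2.png",p["color"][max(0,y-15):y+h+15,max(0,x-15):x+w+15],5)
E
```

```text
time_s: 18.4
tool_pos: [0.6157, -0.1322, 0.1426]
tcp_rot: [-3.068, -0.656, 0.012]
ft_force: [0.4, 0.0, -0.5]
grip_width: 0.989
gripper_force: 0.0
time_s: 19.2
tool_pos: [0.5847, -0.0476, 0.2729]
tcp_rot: [-2.287, -2.154, -0.002]
ft_force: [0.4, -1.1, -0.1]
grip_width: 1.003
gripper_force: 0.0
time_s: 20.0
tool_pos: [0.5849, -0.0502, 0.2725]
tcp_rot: [2.296, 2.145, -0.0]
ft_force: [-0.6, 0.3, 0.1]
grip_width: 1.001
gripper_force: 0.0
[ 0.58488594 -0.05017662  0.27251818] [ 0.998 -0.068]
([217, 29, 16, 73], [0.5646, 0.0672], [0.0639, 0.0128], 87.0) 2.7755575615628914e-14 12.25
[(np.float64(-10.2), 117), (np.float64(11.0), 118)]
```

View pics/v2.png

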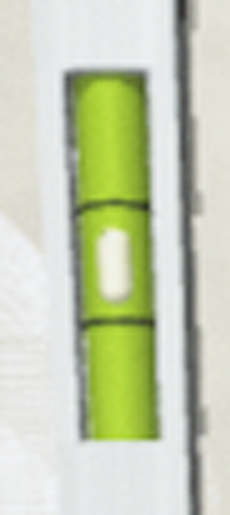

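The bubble is centred, about 0.4 mm off, with the level released. Next I press it from above with shut fingers.

```bash
python3 -m crank '-.7 3.9 0 0 0;-.7 3.9 0 0 0;-.8 3.9 0 0 0;0 0 0 0 0;0 0 0 0 0;0 0 0 0 0;0 0 0 0 0;0 0 0 0 0'
python3 -m crank '0 0 -2.5 0 0;0 0 -2.5 0 0;0 0 -2 0 0;0 0 -1.5 0 0;0 0 -1 0 0;0 0 -.7 0 0;0 0 -.4 0 0;0 0 0 0 0'
```

```text
time_s: 20.85
tool_pos: [0.5631, 0.0659, 0.2725]
tcp_rot: [2.297, 2.143, -0.0]
ft_force: [0.1, -0.4, -0.8]
grip_width: 0.362
gripper_force: 0.0
time_s: 21.65
tool_pos: [0.563, 0.0669, 0.1666]
tcp_rot: [2.295, 2.145, 0.0]
ft_force: [0.5, 0.6, -0.5]
grip_width: 0.008
gripper_force: 0.0
```

```bash
python3 -m crank '0 0 -.5 0 0;0 0 -.4 0 0;0 0 -.2 0 0;0 0 -.2 0 0;0 0 -.1 0 0;0 0 0 0 0;0 0 0 0 0;0 0 0 0 0'
python3 -m crank '0 0 -.1 0 0;0 0 -.1 0 0;0 0 -.1 0 0;0 0 0 0 0;0 0 0 0 0;0 0 0 0 0;0 0 0 0 0;0 0 0 0 0'
```

```text
time_s: 22.45
tool_pos: [0.563, 0.0669, 0.1527]
tcp_rot: [2.295, 2.145, 0.0]
ft_force: [-0.5, -0.8, 0.5]
grip_width: 0.004
gripper_force: 0.0
time_s: 23.25
tool_pos: [0.5629, 0.0669, 0.1496]
tcp_rot: [2.295, 2.145, 0.0]
ft_force: [0.2, -0.5, 0.6]
grip_width: 0.009
gripper_force: 0.0
```

```bash
python3 -m crank '0 0 -.1 0 0;0 0 0 0 0;0 0 -.1 0 0;0 0 0 0 0;0 0 0 0 0;0 0 0 0 0;0 0 0 0 0;0 0 0 0 0'
```

```text
time_s: 24.05
tool_pos: [0.563, 0.0669, 0.1477]
tcp_rot: [2.295, 2.145, 0.0]
ft_force: [0.2, 0.3, 1.8]
grip_width: 0.003
gripper_force: 1.2
```

```bash
python3 -m crank '0 0 -.1 0 0;0 0 0 0 0;0 0 -.1 0 0;0 0 0 0 0;0 0 0 0 0;0 0 0 0 0;0 0 0 0 0;0 0 0 0 0'
```

```text
time_s: 24.85
tool_pos: [0.5641, 0.0669, 0.1474]
tcp_rot: [2.294, 2.143, 0.004]
ft_force: [-2.2, -0.5, 10.7]
grip_width: 0.007
gripper_force: 4.2
```

```bash
python3 -m crank '0 0 -.03 0 0;0 0 0 0 0;0 0 0 0 0;0 0 0 0 0;0 0 0 0 0;0 0 0 0 0;0 0 0 0 0;0 0 0 0 0'
python3 -m crank '0 0 0 0 0;0 0 0 0 0;0 0 0 0 0;0 0 0 0 0;0 0 0 0 0;0 0 0 0 0;0 0 0 0 0;0 0 0 0 0'
python3 - <<'E'
from h import *
p,s=cam("side"); q=cam("wrist")[0]
u,v=map(int,w2px(p,s,(.563,.067,.15)))
a=cv2.resize(p["color"][v-38:v+38,u-50:u+50],(500,380),interpolation=cv2.INTER_CUBIC)
b=cv2.resize(q["color"],(290,380)); save("e.png",np.hstack([a,b]))
for m in ("saffron_pot",): print(masks_of(p,m)[0]["box"])
E
```

```text
time_s: 25.65
tool_pos: [0.5643, 0.0668, 0.1474]
tcp_rot: [2.294, 2.143, 0.004]
ft_force: [-2.5, -1.5, 10.8]
grip_width: 0.006
gripper_force: 4.6
time_s: 26.45
tool_pos: [0.5643, 0.0668, 0.1474]
tcp_rot: [2.294, 2.143, 0.004]
ft_force: [-1.1, -1.1, 12.3]
grip_width: 0.006
gripper_force: 4.6
[221.1, 224.6, 251.4, 255.7]
```

View pics/e.png

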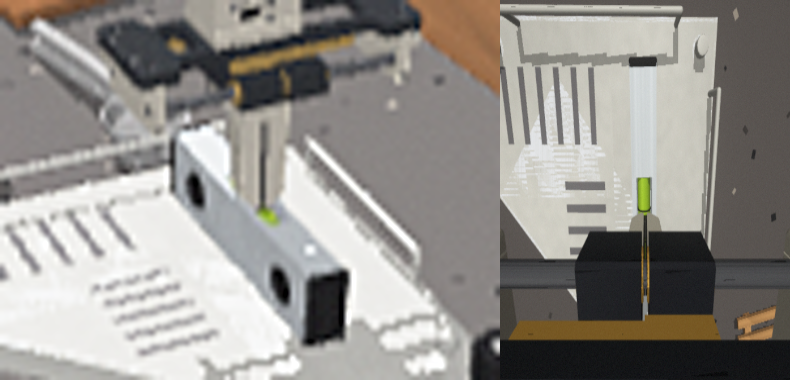

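The level stands upright on the deck under the shut fingers (side crop, fingers at (265,205)), with a steady push of about 12 N. The bubble is hidden by the fingers, but nothing has moved since it was seen centred.

```bash
python3 -c "
from bench import *
print(job_done())"
```

```text
the job is handed in; nothing more can be done
None
```

The job is handed in: the level stands on the deck pressed down at about 12 N, and the bubble was within about 0.4 mm of centre when last seen, just before the fingers covered it for the final press.

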